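Turn over the drop tube and lock it upright

ROBOT

A 6-joint arm with a two-finger parallel gripper is mounted at the origin on the work surface. World frame = base frame: x ahead of the robot, y to its left, z up, the work surface at z = 0. Lengths are in mm, angles in rad, forces in N, time in s.
With the tool pointing down it reaches from about 400 to 925 mm from the base axis. Payload 12.5 kg.
Tool frame: the origin (TCP) lies at the very end of the fingers, on their centre line; the grasp point (between the pads) lies behind it (env.grip_depth is the z of the grasp point in the tool frame, in mm); z points along the fingers, y is the line along which they close (so a half turn about z gives the same grasp; the last joint's range is limited). The gripper opens to 95 mm and grips with 3 to 60 N. Pads are 20 mm wide; open, the fingers measure 119 mm over their backs; the gripper's body (75 mm by 180 mm) begins 59 mm behind the grasp point.
Start: joints at [1.062, 0.491, 1.559, -0, 1.092, -0.106], TCP at [244.983, 575.005, 214.661] pointing down, gripper open.
Joint ranges: [-3.1, 3.1], [-0.84, 2.19], [0.05, 2.79], [-1.13, 4.28], [0.06, 2.93], [-2.69, 2.69]. Speed limits (rad/s): [2.22, 2.22, 2.79, 3.14, 3.14, 3.14].

INTERFACE

Orientations are given as [roll, pitch, yaw] about the fixed x, y, z axes, in that order (R = Rz(yaw) Ry(pitch) Rx(roll)).
In Python, from cell import env, optics gives the robot as it stands.
- The arm moves only by the tool step_arm, never from a script. Its argument "moves" is a list of rows, each an object of numbers: "tx", "ty", "tz": the shift along the tool's x, y, z in mm; "roll": the turn about the tool's z in rad. In form: [{"tx": .., "ty": .., "tz": .., "roll": ..}, ...]. A call has 1 to 12 rows; each row is the pose to reach, as a shift and turn from the pose commanded when the call began, along the tool's axes at that moment; what a row does not reach only later rows make up. A row lasts 1/12 s, in which the tool goes at most 41.7 mm and 7.16 degrees, less where a joint would pass 70% of its speed; a pose out of reach is approached as far as the arm can. A call with a gripper value outside its range is refused whole. "grip" is the finger opening in mm, from 0 to 95.1, set as the call begins (left out, the last holds). The fingers move at their own pace and stop on an object; the grip force is fixed at half the most. Time passes only in rows, so rows that repeat a pose let the fingers close. It gives the time, the measured TCP pose, the force, the opening and the grip force at its end, in the units of the state.
- env.state(): the state, without advancing time (a new reading comes with each control period).
- optics.read_camera(name): name is "scene" or "side" or "wrist"; returns a dict with "pixels" (384x512x3 uint8, blue, green, red), "mtx" (3x3 intrinsics, pixels), "view" (4x4, takes a point from world to camera coordinates). Camera axes: x right, y down, z forward; pixel columns grow to the right and rows downward; lengths in mm; the calibration is good to about 2 mm. A picture is of the moment at which its call begins. There is no depth.
- env.job_done(): hands the job in; it is judged then, once.
The state is a dict: "t": time; "joints": joint angles; "qvel": joint speeds; "tau": joint torques, N m; "eef_pos": TCP position; "tcp_rot": TCP orientation; "ft_force": force on the tool from outside, world axes, zero at the start; "moment": the same for the moment, N m; "opening": opening from 0.0 (shut) to 1.0 (fully open); "grip_force": force on a finger pad.
Only numpy, scipy, OpenCV 4.12 (cv2) and the standard library are available. Lean on these libraries where they do the work, as an engineer would, in place of code of your own. Each camera call takes 0.05 s, during which the arm holds its last target. There are 200 camera calls.

TASK

On the swivel stand, turn the sealed clear tube completely upside down so that the steel ball drops to the brass-valve end, and let it rest there a moment. Then turn the tube back upright, valve on top and ball down at the forked foot, and throw the lock lever on the base all the way over into its marked lock notch, so that its pin stands in the fork. Leave the other apparatus on the bench where it is, and let go of everything.

Things in the scene. Friction and masses are not known exactly. Their poses are not given: they have to be found in the camera images.
- stand: Fixed swivel stand. Brown wooden base board 190 (x) x 330 (y) x 18 mm thick, reaching from y -115 to y +215 in its own frame; origin on the bench directly under the tube's pivot, z up. The pivot axis runs along the stand's own x at height 140 mm. One aluminium post (18 x 26 mm, top 158 mm high) at x = -55 mm carries the tube on its +x side. Brass screw heads at the corners of the base.
- tube_mid (a point): The pivot point, at the middle of the sealed clear tube (outside diameter 46 mm; aluminium end caps diameter 60 mm reach from 63 to 85 mm from the pivot at each end). Its z axis runs along the tube towards the brass valve end; its x axis is the pivot axis. The tube swings in the stand's own y-z plane, either way round, with light friction (about 2 N pushed near an end), and stays where it is left.
- tube_valve (a point): Tip of the brass valve stem (20 mm diameter knob) on the tube's valve end, 109 mm from the pivot. On top when the tube is upright.
- tube_foot (a point): Middle of the forked foot at the tube's other end, 105 mm from the pivot: two steel prongs (20 x 10 mm, 20 mm long) with a 32 mm gap that runs along the pivot axis. At the bottom when the tube is upright.
- drop_tube (a joint): Tube angle, rad: 0 upright (valve on top), positive when the upper end leans to the stand's own +y, +3.14 or -3.14 upside down; free from -6.6 to 6.6.
- ball_center (a point): Centre of the steel ball (diameter 34 mm) that runs freely inside the tube, up to 46 mm either side of the pivot.
- lock_lever (a joint): Lock lever angle, rad: 0 free, 0.9 at its stop in the lock notch, the one marked by a short white line. The lever turns on a vertical pin on the base at the stand's own (x 0, y +85 mm). It stays where it is left (about 1 N pushed at the knob). The pin at its inner end meets the fork: it can be thrown fully only with the tube upright to within about 0.1 rad.
- lever_knob (a point): Top centre of the lever's black upright knob (diameter 24 mm, from 47 to 89 mm above the bench), 73 mm from the lever's turning axis. It lies towards the stand's own -x when free and swings towards +x; in the lock notch it stands at the stand's own (x 0, y +158 mm).
- lever_pin (a point): Top of the 10 mm steel pin (53 mm above the bench) at the lever's other end, 85 mm from its axis; in the lock notch it stands in the fork directly under the pivot.
- light_gate: Bystander: black U-shaped light gate, 35 x 140 mm, 113 mm high, origin under its centre. Leave alone.
- carton: Bystander: small white carton, 50 x 130 x 45 mm high, origin under its centre. Leave alone.
- weight: Bystander: brass weight with a knob, diameter 60 mm, 78 mm high, origin under its centre. Leave alone.

How it is judged:
By the outcome, as a careful person would: the job done as asked, in the order asked, and still so for the second after the job is handed in, with the robot touching nothing.
It also fails if it takes over 58 s, if anything falls off the work surface, if the arm or the gripper's body presses on something with over 40 N, if the wrist force passes 120 N, or if a joint passes its speed limit or range.

## Working session

There is one attempt and no reset: what is moved stays moved. The work goes in short steps, Python scripts to look and compute and a tool call to move; the robot and the scene stay as the last step left them, time stands still between calls to the robot, and variables do not carry over. Pictures are saved under pics/ and viewed, at most 10 in all, crops included, and the job is handed in when it is done.

Besides the shell and the picture viewer there is one more tool, called after ">>>" as name([rows], argument=value, ...), one row to a line, values as JSON. step_arm: Moves the arm, as the interface text tells. Its arguments: {"type":"object","properties":{"moves":{"type":"array"},"grip":{"type":"number"}},"required":["moves"]}

```bash
mkdir -p pics
python3 - <<'E'
from cell import env, optics
import cv2, pickle, numpy as np
d={}
for n in ("scene","side","wrist"):
    d[n]=optics.read_camera(n)
pickle.dump(d,open("c0.pkl","wb"))
im=np.hstack([d["scene"]["pixels"],d["side"]["pixels"]])
cv2.imwrite("pics/a.png",cv2.resize(d["scene"]["pixels"],(800,600),interpolation=cv2.INTER_CUBIC))
cv2.imwrite("pics/b.png",cv2.resize(d["side"]["pixels"],(800,600),interpolation=cv2.INTER_CUBIC))
for n in d: print(n,d[n]["mtx"].round(1).tolist(),d[n]["view"].round(3).tolist())
print(env.state(),env.grip_depth)
E
```

```text
scene [[355.9, 0.0, 253.0], [0.0, 355.9, 189.8], [0.0, 0.0, 1.0]] [[0.077, 0.997, 0.01, -23.07], [0.857, -0.061, -0.512, -407.923], [-0.51, 0.048, -0.859, 1503.055], [0.0, 0.0, 0.0, 1.0]]
side [[466.8, 0.0, 249.9], [0.0, 466.8, 197.0], [0.0, 0.0, 1.0]] [[0.9, -0.437, 0.006, -509.037], [-0.277, -0.579, -0.767, 265.195], [0.338, 0.688, -0.642, 1390.47], [0.0, 0.0, 0.0, 1.0]]
wrist [[303.1, 0.0, 259.2], [0.0, 303.1, 189.8], [0.0, 0.0, 1.0]] [[0.393, 0.919, -0.002, -623.765], [0.892, -0.381, 0.242, -26.066], [0.222, -0.097, -0.97, 390.313], [0.0, 0.0, 0.0, 1.0]]
{'t': 0.15, 'joints': array([ 1.06239081e+00,  4.91403184e-01,  1.55930528e+00, -3.11816795e-07,
        1.09171304e+00, -1.05633710e-01]), 'qvel': array([ 0.00056911, -0.00235911, -0.00071054,  0.00067156, -0.00051202,
       -0.00015056]), 'tau': array([ 1.83178679e-03, -6.12901139e+01, -2.58280081e+01,  6.92845322e-02,
        4.73079190e-02, -7.56714235e-05]), 'eef_pos': array([244.89226679, 574.83000734, 214.20855886]), 'tcp_rot': array([-3.14076840e+00, -8.71165505e-05,  2.73882095e+00]), 'ft_force': array([0.77838536, 0.80678939, 0.51084541]), 'moment': array([-0.03506198, -0.01169315,  0.01049101]), 'grip_force': 0.0, 'opening': 1.0023995775192716} -18.8
```

View pics/a.png

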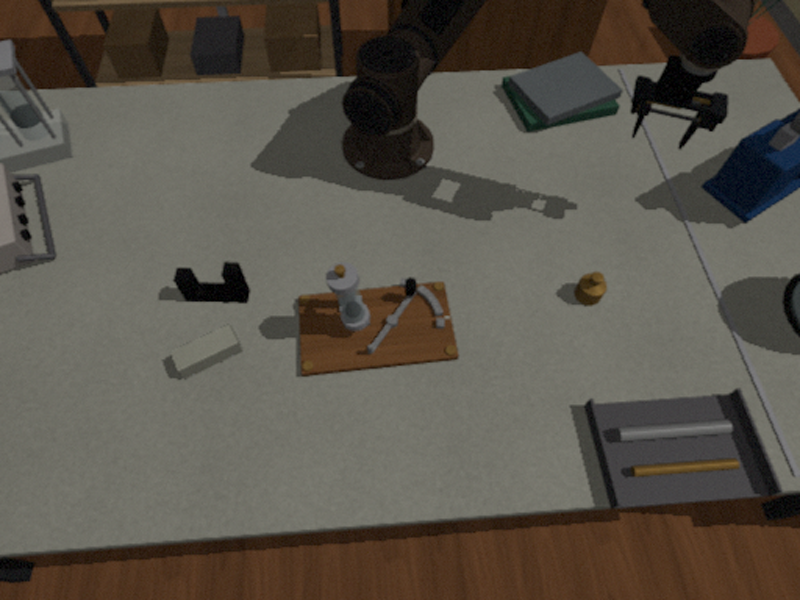

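View pics/b.png

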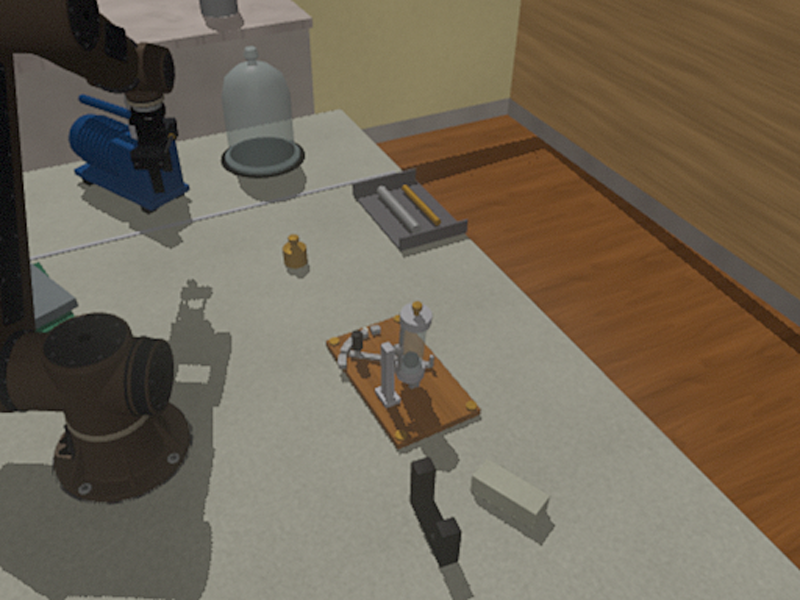

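The scene view shows the base board with top corners near (299,296), (443,284), (457,355), (302,372). The lever knob is at (410,287) and the valve at (341,270). In the side view the valve is at (417,306), and the board corners are near (327,345), (400,316), (480,408) and (400,442). Next I'll fit the stand pose.

```bash
cat > h.py <<'E'
import pickle, numpy as np, cv2
from scipy.optimize import least_squares
def proj(c,P):
    p=np.c_[np.atleast_2d(P),np.ones(len(np.atleast_2d(P)))]@np.array(c["view"]).T
    q=p[:,:3]@np.array(c["mtx"]).T
    return q[:,:2]/q[:,2:]
def stand(p,S):
    x,y,a=p; S=np.atleast_2d(S); c,s=np.cos(a),np.sin(a)
    return np.c_[x+c*S[:,0]-s*S[:,1], y+s*S[:,0]+c*S[:,1], S[:,2]]
E
python3 - <<'E'
from h import *
d=pickle.load(open("c0.pkl","rb"))
S=np.array([[-95,-115,18],[-95,215,18],[95,215,18],[95,-115,18],[0,0,249],[-73*np.sin(.9),85+73*np.cos(.9),89.]])
obs={"scene":np.array([[299,296],[443,284],[457,355],[302,372],[341,268],[410,282]])/1.5625,
 "side":np.array([[400,442],[327,345],[400,316],[480,408],[417,304],[357,334]])/1.5625}
f=lambda p:np.concatenate([(proj(d[n],stand(p,S))-obs[n]).ravel() for n in obs])
r=least_squares(f,[600,0,0],loss="soft_l1"); print(r.x); print(f(r.x).reshape(2,-1,2).round(1))
# crop overlays
out=[]
for n,(u,v) in {"scene":(240,205),"side":(257,240)}.items():
    im=d[n]["pixels"]; k=6 if n=="scene" else 6
    w,h=66,50
    cr=cv2.resize(im[v-h:v+h,u-w:u+w],None,fx=6,fy=6,interpolation=cv2.INTER_CUBIC)
    cr=cv2.convertScaleAbs(cr,alpha=1.6)
    for q in proj(d[n],stand(r.x,S)): cv2.drawMarker(cr,tuple(int(t) for t in ((q-[u-w,v-h]+.5)*6)),(0,0,255),0,12,1)
    cv2.imwrite(f"pics/c_{n}.png",cr)
E
```

```text
[ 5.57598394e+02 -1.15052611e+02  4.98058475e-02]
[[[-1.9 -0.1]
  [-0.5 -2. ]
  [ 0.4  1.2]
  [-1.6  1.8]
  [ 1.9  0.2]
  [-0.9 -0.1]]

 [[-1.   1.6]
  [-1.4 -3. ]
  [ 0.3 -1.5]
  [ 1.3  0.4]
  [-1.5 -2.2]
  [-0.1 -0.3]]]
```

View pics/c_scene.png

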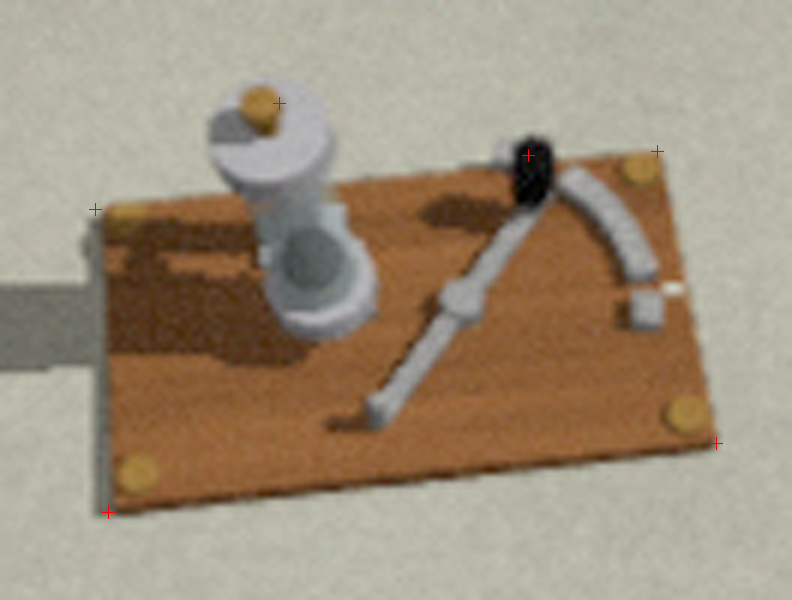

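View pics/c_side.png

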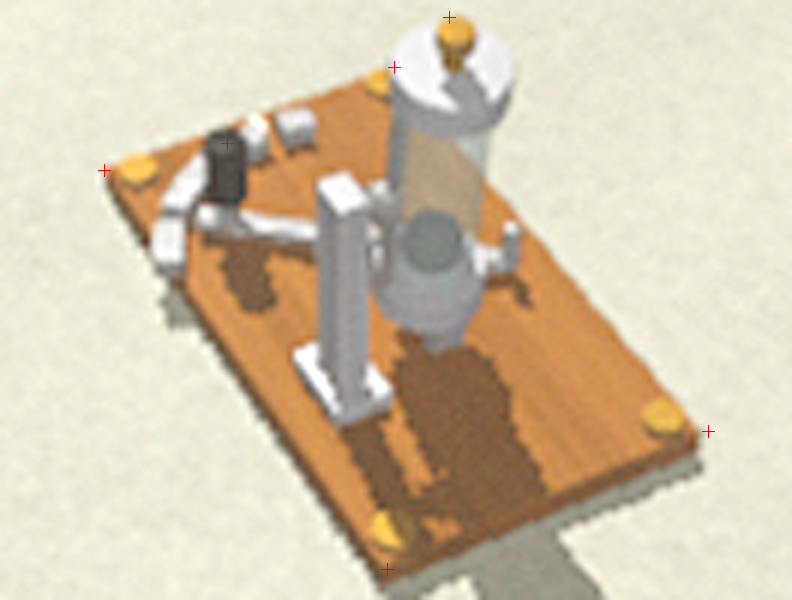

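The crops show the fit is close but needs tightening: scene corners are at (104,205), (658,150), (716,446), (115,510) and side corners at (384,578), (106,172), (700,434). The valve tip is at scene (261,96) and side (456,24), which suggests the tube leans slightly. I'll refit with the tube angle free.

Run:
```python
from h import *
d=pickle.load(open("c0.pkl","rb"))
S=np.array([[-95,-115,18],[-95,215,18],[95,215,18],[95,-115,18],[0,0,249],[-73*np.sin(.9),85+73*np.cos(.9),89.]])
obs={"scene":np.array([[104,205],[658,150],[716,446],[115,510],[261,96],[535,145]])/6+[173.5,154.5],
 "side":np.array([[384,578],[106,172],[390,68],[700,434],[456,24],[226,136]])/6+[190.5,189.5]}
def f(p):
    T=S.copy(); T[4]=[0,109*np.sin(p[3]),140+109*np.cos(p[3])]
    return np.concatenate([(proj(d[n],stand(p[:3],T))-obs[n]-p[4+2*i:6+2*i]).ravel() for i,n in enumerate(obs)]+[p[4:]*1.5])
r=least_squares(f,[557,-115,.05,0,0,0,0,0],loss="soft_l1"); print(r.x.round(3)); print(f(r.x)[:24].reshape(2,-1,2).round(1))
for nm,P in dict(valve=[0,0,249],knob=S[5],knobend=[0,158,89],weight=0,).items():
    if P is not 0: print(nm,stand(r.x[:3],P).round(0))
```

```text
[ 5.55572e+02 -1.13735e+02  4.50000e-02 -8.60000e-02 -1.49000e-01
  9.20000e-02 -1.34000e-01 -7.50000e-02]
[[[-0.7 -0. ]
  [ 0.5 -0.2]
  [ 0.5 -0.9]
  [-0.6 -0.5]
  [ 0.4  0.9]
  [-0.6  1.2]]

 [[-0.4 -1.4]
  [-0.6 -0.5]
  [ 0.6 -0.1]
  [ 0.6 -0.2]
  [-0.2  0.8]
  [-0.2  1.2]]]
valve [[ 556. -114.  249.]]
knob [[493.  14.  89.]]
knobend [[548.  44.  89.]]<stdin>:11: SyntaxWarning: "is not" with 'int' literal. Did you mean "!="?
```

>>> step_arm([
  {"tx": 0,"ty": 0,"tz": -40,"roll": 0.12},
  {"tx": -30,"ty": -25,"tz": -70,"roll": 0.24},
  {"tx": -60,"ty": -50,"tz": -85,"roll": 0.36},
  {"tx": -90,"ty": -77,"tz": -100,"roll": 0.48},
  {"tx": -120,"ty": -103,"tz": -100,"roll": 0.6},
  {"tx": -150,"ty": -128,"tz": -100,"roll": 0.72},
  {"tx": -180,"ty": -154,"tz": -100,"roll": 0.84},
  {"tx": -210,"ty": -179,"tz": -100,"roll": 0.96},
  {"tx": -240,"ty": -205,"tz": -100,"roll": 1.08},
  {"tx": -270,"ty": -231,"tz": -100,"roll": 1.123},
  {"tx": -300,"ty": -256,"tz": -100,"roll": 1.123},
  {"tx": -330,"ty": -282,"tz": -100,"roll": 1.123},
], grip=0)

```text
t: 1.15
eef_pos: [438.4, 184.4, 314.7]
tcp_rot: [3.141, -0.0, 1.616]
ft_force: [1.0, 0.8, 0.5]
opening: 0.217
grip_force: 0.0
```

>>> step_arm([
  {"tx": -30,"ty": 14,"tz": 0,"roll": 0},
  {"tx": -65,"ty": 29,"tz": 0,"roll": 0},
  {"tx": -100,"ty": 45,"tz": 0,"roll": 0},
  {"tx": -135,"ty": 61,"tz": 0,"roll": 0},
  {"tx": -170,"ty": 77,"tz": 0,"roll": 0},
  {"tx": -205,"ty": 93,"tz": 0,"roll": 0},
  {"tx": -230,"ty": 104,"tz": 10,"roll": 0},
  {"tx": -230,"ty": 104,"tz": 45,"roll": 0},
  {"tx": -230,"ty": 104,"tz": 80,"roll": 0},
  {"tx": -230,"ty": 104,"tz": 100,"roll": 0},
  {"tx": -230,"ty": 104,"tz": 100,"roll": 0},
], grip=0)

```text
t: 2.07
eef_pos: [550.5, -38.9, 210.5]
tcp_rot: [-3.135, -0.002, 1.615]
ft_force: [-0.1, -0.1, 0.2]
opening: 0.005
grip_force: 0.0
```

>>> step_arm([
  {"tx": -20,"ty": 0,"tz": 0,"roll": 0},
  {"tx": -35,"ty": 0,"tz": 0,"roll": 0},
  {"tx": -48,"ty": 0,"tz": -2,"roll": 0},
  {"tx": -62,"ty": 0,"tz": -4,"roll": 0},
  {"tx": -76,"ty": 0,"tz": -5,"roll": 0},
  {"tx": -87,"ty": 0,"tz": -3,"roll": 0},
  {"tx": -96,"ty": 0,"tz": 0,"roll": 0},
  {"tx": -105,"ty": 0,"tz": 5,"roll": 0},
  {"tx": -114,"ty": 0,"tz": 11,"roll": 0},
  {"tx": -129,"ty": 0,"tz": 26,"roll": 0},
  {"tx": -143,"ty": 0,"tz": 44,"roll": 0},
  {"tx": -143,"ty": 0,"tz": 44,"roll": 0},
])

```text
t: 3.07
eef_pos: [557.6, -183.4, 167.4]
tcp_rot: [-3.138, -0.001, 1.615]
ft_force: [0.9, 0.5, -0.5]
opening: 0.002
grip_force: 0.0
```

Run:
```python
from cell import env, optics
import cv2, numpy as np
a=optics.read_camera("scene")["pixels"][130:280,150:350]; b=optics.read_camera("side")["pixels"][165:315,160:360]
cv2.imwrite("pics/d.png",cv2.convertScaleAbs(cv2.resize(np.hstack([a,b]),(800,300),interpolation=cv2.INTER_CUBIC),alpha=1.5))
```

```text
(no output)
```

View pics/d.png

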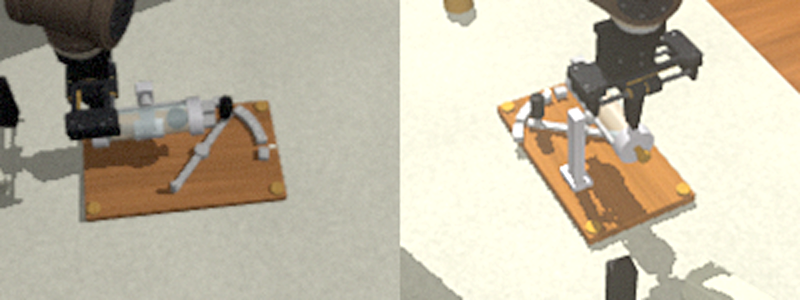

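The tube is lying about horizontal with the valve end at -y, and the closed fingers are sitting on the valve cap at (90,120) in the left half. I'll keep pressing it down and around.

>>> step_arm([
  {"tx": -8,"ty": 0,"tz": 10,"roll": 0},
  {"tx": -14,"ty": 0,"tz": 20,"roll": 0},
  {"tx": -18,"ty": 0,"tz": 30,"roll": 0},
  {"tx": -21,"ty": 0,"tz": 41,"roll": 0},
  {"tx": -19,"ty": 0,"tz": 51,"roll": 0},
  {"tx": -15,"ty": 0,"tz": 61,"roll": 0},
  {"tx": -10,"ty": 0,"tz": 70,"roll": 0},
  {"tx": -5,"ty": 0,"tz": 79,"roll": 0},
  {"tx": -5,"ty": 0,"tz": 79,"roll": 0},
  {"tx": -30,"ty": 0,"tz": 70,"roll": 0},
  {"tx": -45,"ty": 0,"tz": 45,"roll": 0},
  {"tx": -45,"ty": 0,"tz": 10,"roll": 0},
])

```text
t: 4.17
eef_pos: [559.9, -227.8, 159.2]
tcp_rot: [-3.138, -0.002, 1.615]
ft_force: [0.5, 0.0, -0.1]
opening: 0.005
grip_force: 0.0
```

>>> step_arm([
  {"tx": 0,"ty": 0,"tz": -35,"roll": 0},
  {"tx": 0,"ty": 0,"tz": -70,"roll": 0},
  {"tx": 0,"ty": 0,"tz": -105,"roll": 0},
  {"tx": 10,"ty": 0,"tz": -130,"roll": 0},
  {"tx": 45,"ty": 0,"tz": -135,"roll": 0},
  {"tx": 80,"ty": 0,"tz": -135,"roll": 0},
  {"tx": 115,"ty": 0,"tz": -135,"roll": 0},
  {"tx": 150,"ty": 0,"tz": -135,"roll": 0},
  {"tx": 185,"ty": 0,"tz": -135,"roll": 0},
  {"tx": 215,"ty": 0,"tz": -130,"roll": 0},
  {"tx": 233,"ty": 0,"tz": -105,"roll": 0},
  {"tx": 233,"ty": 0,"tz": -70,"roll": 0},
])

```text
t: 5.17
eef_pos: [550.7, 9.7, 232.5]
tcp_rot: [3.136, -0.0, 1.619]
ft_force: [0.5, -0.6, -1.3]
opening: 0.003
grip_force: 0.0
```

>>> step_arm([
  {"tx": 0,"ty": 0,"tz": 25,"roll": 0},
  {"tx": -15,"ty": 0,"tz": 25,"roll": 0},
  {"tx": -30,"ty": 0,"tz": 25,"roll": 0},
  {"tx": -42,"ty": 0,"tz": 25,"roll": 0},
  {"tx": -52,"ty": 0,"tz": 25,"roll": 0},
  {"tx": -60,"ty": 0,"tz": 25,"roll": 0},
  {"tx": -67,"ty": 0,"tz": 25,"roll": 0},
  {"tx": -72,"ty": 0,"tz": 25,"roll": 0},
  {"tx": -76,"ty": 0,"tz": 25,"roll": 0},
  {"tx": -80,"ty": 0,"tz": 25,"roll": 0},
  {"tx": -80,"ty": 0,"tz": 25,"roll": 0},
  {"tx": -80,"ty": 0,"tz": 25,"roll": 0},
])

```text
t: 6.17
eef_pos: [553.7, -74.1, 205.4]
tcp_rot: [-3.141, 0.0, 1.616]
ft_force: [0.1, 0.2, 0.7]
opening: 0.006
grip_force: 0.0
```

Run:
```python
from cell import env, optics
import cv2, numpy as np
a=optics.read_camera("scene")["pixels"][130:280,150:350]; b=optics.read_camera("side")["pixels"][165:315,160:360]
cv2.imwrite("pics/e.png",cv2.convertScaleAbs(cv2.resize(np.hstack([a,b]),(800,300),interpolation=cv2.INTER_CUBIC),alpha=1.5))
```

```text
(no output)
```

View pics/e.png

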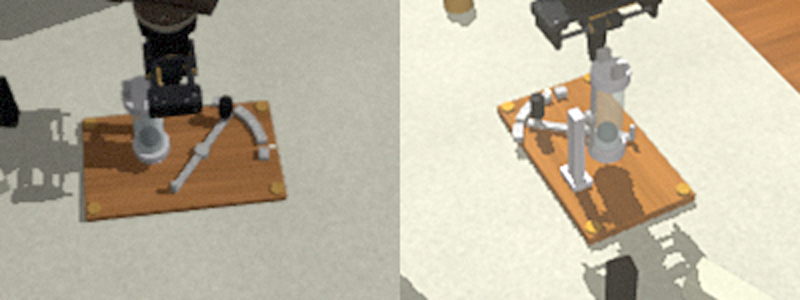

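The tube is now inverted: fork on top at (605,55) in the side half, with the ball at the bottom cap at (607,135). I'll let it rest while moving the tool to the other side.

>>> step_arm([
  {"tx": 10,"ty": 0,"tz": 0,"roll": 0},
  {"tx": 22,"ty": 0,"tz": -15,"roll": 0},
  {"tx": 22,"ty": 0,"tz": -50,"roll": 0},
  {"tx": 22,"ty": 0,"tz": -85,"roll": 0},
  {"tx": 0,"ty": 0,"tz": -100,"roll": 0},
  {"tx": -30,"ty": 0,"tz": -100,"roll": 0},
  {"tx": -65,"ty": 0,"tz": -100,"roll": 0},
  {"tx": -95,"ty": 0,"tz": -100,"roll": 0},
  {"tx": -115,"ty": 0,"tz": -90,"roll": 0},
  {"tx": -115,"ty": 0,"tz": -55,"roll": 0},
  {"tx": -115,"ty": 0,"tz": -20,"roll": 0},
  {"tx": -115,"ty": 0,"tz": -9,"roll": 0},
])

```text
t: 7.27
eef_pos: [557.4, -187.7, 210.3]
tcp_rot: [-3.136, -0.003, 1.615]
ft_force: [0.6, -0.3, 0.3]
opening: 0.006
grip_force: 0.0
```

>>> step_arm([
  {"tx": 0,"ty": 0,"tz": 0,"roll": 0},
  {"tx": 0,"ty": 0,"tz": 0,"roll": 0},
  {"tx": 0,"ty": 0,"tz": 0,"roll": 0},
  {"tx": 0,"ty": 0,"tz": 0,"roll": 0},
  {"tx": 0,"ty": 0,"tz": 0,"roll": 0},
  {"tx": 0,"ty": 0,"tz": 0,"roll": 0},
  {"tx": 0,"ty": 0,"tz": 0,"roll": 0},
  {"tx": 0,"ty": 0,"tz": 0,"roll": 0},
  {"tx": 0,"ty": 0,"tz": 0,"roll": 0},
  {"tx": 0,"ty": 0,"tz": 0,"roll": 0},
  {"tx": 0,"ty": 0,"tz": 0,"roll": 0},
  {"tx": 0,"ty": 0,"tz": 0,"roll": 0},
])

```text
t: 8.27
eef_pos: [559.0, -188.8, 214.6]
tcp_rot: [-3.142, -0.0, 1.616]
ft_force: [0.6, 0.1, 0.0]
opening: 0.003
grip_force: 0.0
```

>>> step_arm([
  {"tx": 20,"ty": 0,"tz": 0,"roll": 0},
  {"tx": 35,"ty": 0,"tz": 0,"roll": 0},
  {"tx": 48,"ty": 0,"tz": -2,"roll": 0},
  {"tx": 62,"ty": 0,"tz": -4,"roll": 0},
  {"tx": 76,"ty": 0,"tz": -5,"roll": 0},
  {"tx": 87,"ty": 0,"tz": -3,"roll": 0},
  {"tx": 96,"ty": 0,"tz": 0,"roll": 0},
  {"tx": 105,"ty": 0,"tz": 5,"roll": 0},
  {"tx": 114,"ty": 0,"tz": 11,"roll": 0},
  {"tx": 129,"ty": 0,"tz": 26,"roll": 0},
  {"tx": 143,"ty": 0,"tz": 44,"roll": 0},
  {"tx": 143,"ty": 0,"tz": 44,"roll": 0},
])

```text
t: 9.27
eef_pos: [550.9, -43.5, 167.5]
tcp_rot: [-3.137, -0.002, 1.617]
ft_force: [-0.8, -0.4, -0.3]
opening: 0.005
grip_force: 0.0
```

>>> step_arm([
  {"tx": 8,"ty": 0,"tz": 10,"roll": 0},
  {"tx": 14,"ty": 0,"tz": 20,"roll": 0},
  {"tx": 18,"ty": 0,"tz": 30,"roll": 0},
  {"tx": 21,"ty": 0,"tz": 41,"roll": 0},
  {"tx": 19,"ty": 0,"tz": 51,"roll": 0},
  {"tx": 15,"ty": 0,"tz": 61,"roll": 0},
  {"tx": 10,"ty": 0,"tz": 70,"roll": 0},
  {"tx": 5,"ty": 0,"tz": 79,"roll": 0},
  {"tx": 5,"ty": 0,"tz": 79,"roll": 0},
  {"tx": 30,"ty": 0,"tz": 70,"roll": 0},
  {"tx": 45,"ty": 0,"tz": 45,"roll": 0},
  {"tx": 45,"ty": 0,"tz": 10,"roll": 0},
])

```text
t: 10.27
eef_pos: [549.2, 0.6, 159.5]
tcp_rot: [-3.137, -0.001, 1.616]
ft_force: [0.3, 0.8, 0.0]
opening: -0.0
grip_force: 0.0
```

>>> step_arm([
  {"tx": 0,"ty": 0,"tz": -35,"roll": 0},
  {"tx": 0,"ty": 0,"tz": -70,"roll": 0},
  {"tx": 0,"ty": 0,"tz": -105,"roll": 0},
  {"tx": -10,"ty": 0,"tz": -130,"roll": 0},
  {"tx": -45,"ty": 0,"tz": -135,"roll": 0},
  {"tx": -80,"ty": 0,"tz": -135,"roll": 0},
  {"tx": -115,"ty": 0,"tz": -135,"roll": 0},
  {"tx": -150,"ty": 0,"tz": -135,"roll": 0},
  {"tx": -185,"ty": 0,"tz": -135,"roll": 0},
  {"tx": -215,"ty": 0,"tz": -130,"roll": 0},
  {"tx": -233,"ty": 0,"tz": -105,"roll": 0},
  {"tx": -233,"ty": 0,"tz": -70,"roll": 0},
])

```text
t: 11.27
eef_pos: [561.7, -238.3, 232.1]
tcp_rot: [3.137, 0.004, 1.612]
ft_force: [1.9, -0.5, -1.7]
opening: 0.005
grip_force: 0.0
```

>>> step_arm([
  {"tx": 0,"ty": 0,"tz": 25,"roll": 0},
  {"tx": 15,"ty": 0,"tz": 25,"roll": 0},
  {"tx": 30,"ty": 0,"tz": 25,"roll": 0},
  {"tx": 42,"ty": 0,"tz": 25,"roll": 0},
  {"tx": 52,"ty": 0,"tz": 25,"roll": 0},
  {"tx": 60,"ty": 0,"tz": 25,"roll": 0},
  {"tx": 67,"ty": 0,"tz": 25,"roll": 0},
  {"tx": 72,"ty": 0,"tz": 25,"roll": 0},
  {"tx": 76,"ty": 0,"tz": 25,"roll": 0},
  {"tx": 79,"ty": 0,"tz": 25,"roll": 0},
  {"tx": 79,"ty": 0,"tz": 25,"roll": 0},
  {"tx": 79,"ty": 0,"tz": 25,"roll": 0},
])

```text
t: 12.27
eef_pos: [559.3, -162.3, 217.5]
tcp_rot: [3.128, 0.02, 1.618]
ft_force: [-28.7, -39.9, 76.4]
opening: 0.005
grip_force: 41.6
```

Run:
```python
from cell import env, optics
import cv2, numpy as np
a=optics.read_camera("scene")["pixels"][150:240,170:290]; b=optics.read_camera("side")["pixels"][185:275,210:330]
cv2.imwrite("pics/f.png",cv2.convertScaleAbs(cv2.resize(np.hstack([a,b]),(800,300),interpolation=cv2.INTER_CUBIC),alpha=1.5))
```

```text
(no output)
```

View pics/f.png

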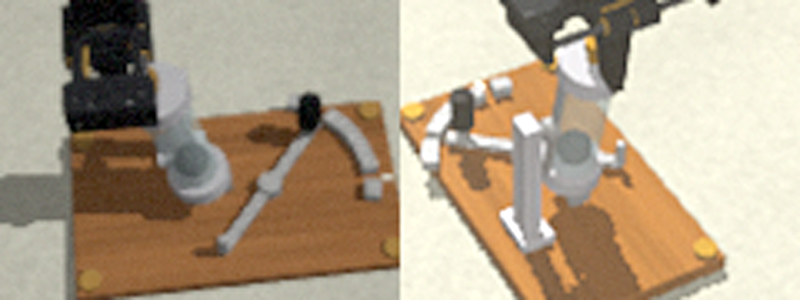

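The tool is jammed: the fingers rode onto the valve cap's end face beside the knob, and the tube is nearly upright at (175,90)–(200,185) in the left half. I'll lift off, go lower and push again on the cap's side.

>>> step_arm([
  {"tx": 0,"ty": 0,"tz": -15,"roll": 0},
  {"tx": -2,"ty": 0,"tz": -35,"roll": 0},
  {"tx": -5,"ty": 0,"tz": -60,"roll": 0},
  {"tx": -30,"ty": 0,"tz": -65,"roll": 0},
  {"tx": -55,"ty": 0,"tz": -50,"roll": 0},
  {"tx": -55,"ty": 0,"tz": -15,"roll": 0},
  {"tx": -55,"ty": 0,"tz": 15,"roll": 0},
  {"tx": -55,"ty": 0,"tz": 15,"roll": 0},
])

```text
t: 13.03
eef_pos: [558.3, -208.2, 187.2]
tcp_rot: [-3.137, -0.003, 1.616]
ft_force: [-0.3, 0.5, -0.5]
opening: 0.003
grip_force: 0.0
```

Run:
```python
from cell import env, optics
import cv2, numpy as np
a=optics.read_camera("scene")["pixels"][150:240,170:290]; b=optics.read_camera("side")["pixels"][185:275,210:330]
cv2.imwrite("pics/g.png",cv2.convertScaleAbs(cv2.resize(np.hstack([a,b]),(800,300),interpolation=cv2.INTER_CUBIC),alpha=1.5))
```

```text
(no output)
```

View pics/g.png

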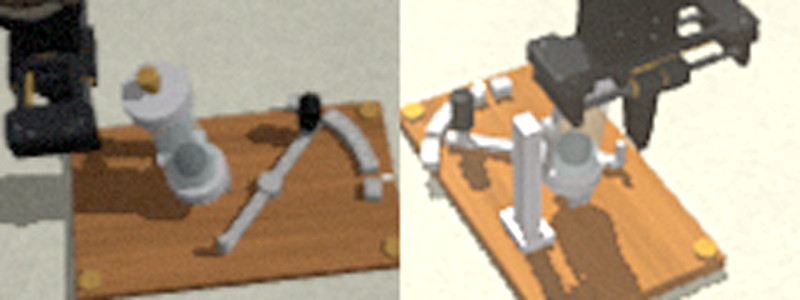

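The tube is leaning slightly to -y, with the knob at (148,77), and the fingers are clear. I'll push the cap side flush to vertical, back off and measure the tilt.

>>> step_arm([
  {"tx": 15,"ty": 0,"tz": 0,"roll": 0},
  {"tx": 28,"ty": 0,"tz": 0,"roll": 0},
  {"tx": 36,"ty": 0,"tz": 0,"roll": 0},
  {"tx": 43,"ty": 0,"tz": 0,"roll": 0},
  {"tx": 48,"ty": 0,"tz": 0,"roll": 0},
  {"tx": 52,"ty": 0,"tz": 0,"roll": 0},
  {"tx": 55,"ty": 0,"tz": 0,"roll": 0},
  {"tx": 56,"ty": 0,"tz": 0,"roll": 0},
  {"tx": 56,"ty": 0,"tz": 0,"roll": 0},
])

```text
t: 13.88
eef_pos: [557.5, -153.7, 190.6]
tcp_rot: [3.141, -0.0, 1.616]
ft_force: [1.3, -0.7, 0.7]
opening: 0.001
grip_force: 0.5
```

>>> step_arm([
  {"tx": -15,"ty": 0,"tz": 0,"roll": 0},
  {"tx": -40,"ty": 0,"tz": 0,"roll": 0},
  {"tx": -60,"ty": 0,"tz": -20,"roll": 0},
  {"tx": -60,"ty": 0,"tz": -60,"roll": 0},
  {"tx": -60,"ty": 0,"tz": -100,"roll": 0},
  {"tx": -60,"ty": 0,"tz": -100,"roll": 0},
])

```text
t: 14.38
eef_pos: [561.7, -216.0, 297.4]
tcp_rot: [3.133, 0.004, 1.615]
ft_force: [0.9, -0.3, 1.0]
opening: 0.005
grip_force: 0.0
```

Run:
```python
from cell import env, optics
import cv2, numpy as np
from h import *
c=optics.read_camera("scene")
u0,v0=200,150
im=cv2.convertScaleAbs(cv2.resize(c["pixels"][v0:v0+75,u0:u0+100],(800,600),interpolation=cv2.INTER_CUBIC),alpha=1.5)
for th in (-.1,0,.1):
    q=proj(c,stand([555.6,-113.7,.045],[0,109*np.sin(th),140+109*np.cos(th)]))[0]+[.15,-.9]
    cv2.drawMarker(im,tuple(int(t) for t in (q-[u0,v0]+.5)*8),(0,0,255),0,14,1); print(th,q)
cv2.imwrite("pics/h.png",im); print(env.state()["eef_pos"])
```

```text
-0.1 [216.86416496 170.70485963]
0 [220.71966958 170.22493951]
0.1 [224.59560947 169.9614119 ]
[ 560.92400448 -215.39475901  293.99777927]
```

View pics/h.png

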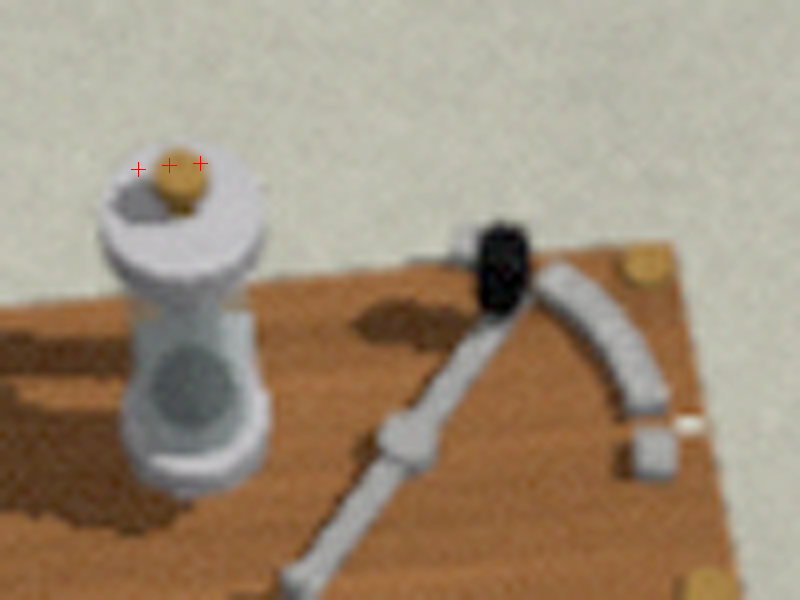

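The tube is upright at about +0.04 rad: knob at (180,172) against the 0 marker at (169,165), ball at the foot at (193,385). The lever is still free, with its knob at (502,265). Next I'll move over to grasp the lever knob.

>>> step_arm([
  {"tx": 35,"ty": -9,"tz": 0,"roll": 0},
  {"tx": 70,"ty": -18,"tz": 0,"roll": 0},
  {"tx": 105,"ty": -27,"tz": 0,"roll": 0},
  {"tx": 140,"ty": -36,"tz": 0,"roll": 0},
  {"tx": 175,"ty": -45,"tz": 0,"roll": 0},
  {"tx": 210,"ty": -53,"tz": 0,"roll": 0},
  {"tx": 230,"ty": -57,"tz": 0,"roll": 0},
  {"tx": 230,"ty": -57,"tz": 35,"roll": 0},
  {"tx": 230,"ty": -57,"tz": 70,"roll": 0},
  {"tx": 230,"ty": -57,"tz": 105,"roll": 0},
  {"tx": 230,"ty": -57,"tz": 140,"roll": 0},
  {"tx": 230,"ty": -57,"tz": 165,"roll": 0},
], grip=65)

```text
t: 15.43
eef_pos: [491.3, 13.2, 122.2]
tcp_rot: [-3.138, -0.001, 1.616]
ft_force: [-0.2, -0.0, 0.2]
opening: 0.681
grip_force: 0.0
```

>>> step_arm([
  {"tx": 0,"ty": 0,"tz": 15,"roll": 0},
  {"tx": 0,"ty": 0,"tz": 30,"roll": 0},
  {"tx": 0,"ty": 0,"tz": 45,"roll": 0},
  {"tx": 0,"ty": 0,"tz": 60,"roll": 0},
  {"tx": 0,"ty": 0,"tz": 63,"roll": 0},
  {"tx": 0,"ty": 0,"tz": 63,"roll": 0},
])

```text
t: 15.93
eef_pos: [492.0, 13.2, 61.2]
tcp_rot: [-3.138, -0.001, 1.615]
ft_force: [-0.3, -0.4, -0.1]
opening: 0.686
grip_force: 0.0
```

>>> step_arm([
  {"tx": 0,"ty": 0,"tz": 0,"roll": 0},
  {"tx": 0,"ty": 0,"tz": 0,"roll": 0},
  {"tx": 0,"ty": 0,"tz": 0,"roll": 0},
  {"tx": 0,"ty": 0,"tz": 0,"roll": 0},
  {"tx": 0,"ty": 0,"tz": 0,"roll": 0},
  {"tx": 0,"ty": 0,"tz": 0,"roll": 0},
], grip=20)

```text
t: 16.43
eef_pos: [493.0, 13.5, 62.9]
tcp_rot: [3.141, -0.0, 1.616]
ft_force: [0.2, -0.2, 0.6]
opening: 0.318
grip_force: 0.0
```

>>> step_arm([
  {"tx": 0,"ty": 0,"tz": 0,"roll": 0},
  {"tx": 0,"ty": 0,"tz": 0,"roll": 0},
  {"tx": 0,"ty": 0,"tz": 0,"roll": 0},
  {"tx": 0,"ty": 0,"tz": 0,"roll": 0},
])

```text
t: 16.77
eef_pos: [493.3, 13.4, 62.8]
tcp_rot: [3.14, 0.0, 1.616]
ft_force: [2.5, -1.9, 1.7]
opening: 0.25
grip_force: 30.0
```

>>> step_arm([
  {"tx": 4,"ty": 4,"tz": 0,"roll": 0},
  {"tx": 8,"ty": 7,"tz": 0,"roll": 0},
  {"tx": 15,"ty": 16,"tz": 0,"roll": 0},
  {"tx": 20,"ty": 25,"tz": 0,"roll": 0},
  {"tx": 24,"ty": 36,"tz": 0,"roll": 0},
  {"tx": 26,"ty": 41,"tz": 0,"roll": 0},
  {"tx": 27,"ty": 46,"tz": 0,"roll": 0},
  {"tx": 27,"ty": 50,"tz": 0,"roll": 0},
  {"tx": 28,"ty": 54,"tz": 0,"roll": 0},
  {"tx": 28,"ty": 57,"tz": 0,"roll": 0},
  {"tx": 28,"ty": 58,"tz": 0,"roll": 0},
  {"tx": 28,"ty": 58,"tz": 0,"roll": 0},
])

```text
t: 17.77
eef_pos: [548.1, 44.9, 62.0]
tcp_rot: [-3.138, -0.001, 1.615]
ft_force: [-2.2, 4.1, 0.3]
opening: 0.244
grip_force: 30.0
```

>>> step_arm([
  {"tx": 0,"ty": 2,"tz": 0,"roll": 0},
  {"tx": 0,"ty": 3,"tz": 0,"roll": 0},
  {"tx": 0,"ty": 3,"tz": 0,"roll": 0},
  {"tx": 0,"ty": 3,"tz": 0,"roll": 0},
])

```text
t: 18.1
eef_pos: [549.2, 45.0, 61.9]
tcp_rot: [-3.134, -0.001, 1.616]
ft_force: [-12.4, 2.5, 4.8]
opening: 0.246
grip_force: 30.0
```

The lever is at its stop: force climbed to 12 N and the tool barely moved. I'll release, rise and check.

>>> step_arm([
  {"tx": 0,"ty": 0,"tz": 0,"roll": 0},
  {"tx": 0,"ty": 0,"tz": 0,"roll": 0},
  {"tx": 0,"ty": 0,"tz": 0,"roll": 0},
  {"tx": 0,"ty": 0,"tz": 0,"roll": 0},
  {"tx": 0,"ty": 0,"tz": -15,"roll": 0},
  {"tx": 0,"ty": 0,"tz": -45,"roll": 0},
  {"tx": 0,"ty": 0,"tz": -80,"roll": 0},
  {"tx": 0,"ty": 0,"tz": -115,"roll": 0},
  {"tx": 0,"ty": 0,"tz": -150,"roll": 0},
  {"tx": 30,"ty": 0,"tz": -180,"roll": 0},
  {"tx": 65,"ty": 0,"tz": -200,"roll": 0},
  {"tx": 100,"ty": 0,"tz": -200,"roll": 0},
], grip=65)

```text
t: 19.1
eef_pos: [549.3, 145.1, 267.4]
tcp_rot: [3.134, -0.001, 1.614]
ft_force: [0.6, 0.3, 0.5]
opening: 0.686
grip_force: 0.0
```

>>> step_arm([
  {"tx": 35,"ty": -10,"tz": 0,"roll": 0},
  {"tx": 70,"ty": -20,"tz": 0,"roll": 0},
  {"tx": 105,"ty": -30,"tz": 0,"roll": 0},
  {"tx": 140,"ty": -40,"tz": 0,"roll": 0},
  {"tx": 170,"ty": -50,"tz": 0,"roll": 0},
  {"tx": 170,"ty": -50,"tz": 0,"roll": 0},
  {"tx": 170,"ty": -50,"tz": 0,"roll": 0},
])

```text
t: 19.68
eef_pos: [489.8, 312.9, 262.5]
tcp_rot: [-3.142, 0.0, 1.618]
ft_force: [-0.2, 0.1, -0.0]
opening: 0.684
grip_force: 0.0
```

Run:
```python
from cell import env, optics
import cv2, numpy as np
from h import *
out=[]
for n,u0,v0 in (("scene",195,160),("side",205,185)):
    c=optics.read_camera(n)
    im=cv2.convertScaleAbs(cv2.resize(c["pixels"][v0:v0+100,u0:u0+100],(400,400),interpolation=cv2.INTER_CUBIC),alpha=1.5)
    for P in ([0,0,249],[0,158,89]):
        q=proj(c,stand([555.6,-113.7,.045],P))[0]+[-.2,-.9]
        cv2.drawMarker(im,tuple(int(t) for t in (q-[u0,v0]+.5)*4),(0,0,255),0,12,1)
    out.append(im)
cv2.imwrite("pics/i.png",np.hstack(out)); print(env.state()["eef_pos"])
```

```text
[490.60810657 311.23994625 262.572196  ]
```

View pics/i.png

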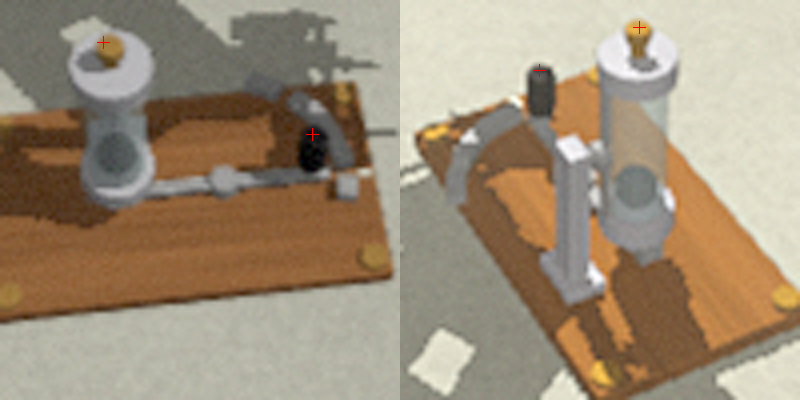

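The tube is upright, with the ball at the foot. The lever knob at (313,148) is at the notch by the white line, the lever lies straight under the tube, and the arm is clear. I'll hand it in.

```bash
python3 -c "
from cell import env
print(env.job_done())"
```

```text
the job is handed in; nothing more can be done
None
```

I turned the tube upside down and let the ball rest at the valve end for over a second, then set it back upright and threw the lever to its stop in the marked notch. The arm let go and was clear before hand-in at about 20 s. On the way back up the fingers jammed briefly on the valve cap (about 90 N at the wrist in the one reading I saw, against the 120 N limit), and I freed them; I have not seen the verdict.

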